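# Shut down the coil winder and pack the batch of coils all one way round

## Task

Turn the coil winder's speed dial anticlockwise to its stop so that it is off, and only then slide the finished coil up off the spindle. Pack that coil and every other coil on the bench into the tray, one to a cell, lying flat on the cell floor with the black flange down and the orange tab pointing squarely to the tray's blue edge.

Things in the scene. Friction and masses are not known exactly. Their poses are not given: they have to be found in the camera images.
- speed_dial (a joint): speed dial of the winder, rad: 0 = off, the fully anticlockwise end stop (seen from above); grows clockwise up to 4.2. Light friction, stays where it is left.
- speed_dial_grip (a point): point on the dial's vertical axis, at the height to grip, 37 mm above the housing top; the dial is a black knob of radius 22 mm with a raised bar grip 42 mm long and 14 mm thick whose top is 44 mm above the housing top, to be pinched from above across the bar. The point's x axis runs along the bar and turns with it.
- winder: fixed coil winder: green housing 130x180x40 mm (x, y, z), origin at the centre of its underside. An upright spindle stands at its local y = +45 mm and the dial at local y = -45 mm.
- spindle_foot (a point): foot of the upright steel spindle, on the top face of the 80 mm platter, 48 mm above the bench. The spindle is 14 mm thick and rises 40 mm above this point; coil_a sits over it on the platter.
- tray: fixed wooden packing tray 196x172x18 mm (x, y, z) with 2x2 open cells, each 92 mm (x) by 80 mm (y) inside; walls and dividers 4 mm thick and 18 mm high, floor 4 mm thick. Origin: centre of the underside. The wall at its +x end carries a blue edge.
- tray_blue_edge (a point): middle of the tray's blue edge, at the top of the wall at its +x end (98 mm from its centre).
- lamp_post (a point): point on the bench lamp's fixed post, an obstacle behind the work: two thin bars 30 mm apart, nearly upright (leaning 0.11 m to the right per metre up), 0.9 m tall. The lamp head hangs 0.52 m above the bench over x = 0.10 to 0.23, right of y = -0.14.
- coil_a: wound coil, about 0.12 kg, 30 mm high: two square 54x54x7 mm flanges (lower black, upper white) on a round copper winding 47 mm across; 22 mm bore along the axis. Origin: centre of the black flange's outer face; +z from black to white flange; +x towards its orange tab. It starts on the winder's spindle, right way up, at any yaw.
- coil_b: wound coil exactly like coil_a, same origin and axes. It starts right way up on the bench, at any yaw.
- coil_c: wound coil exactly like coil_a, same origin and axes. May be absent. It starts on its side on the bench, axis level, tab pointing up; it stands on the 30 mm wide edges of its flanges and tips over when pushed high up along its axis.
- coil_d: wound coil exactly like coil_a, same origin and axes. May be absent. It starts on its side on the bench, axis level, tab level to one side; it stands on the 30 mm wide edges of its flanges and tips over when pushed high up along its axis.
- tab_a (a point): middle of the tip of coil_a's orange terminal tab: 24 mm wide, 7 mm thick, in the plane of the black flange, sticking out 22 mm beyond one side of it (the tip is 49 mm from the coil's axis).
- tab_b (a point): middle of the tip of coil_b's tab, as tab_a on coil_a
- tab_c (a point): middle of the tip of coil_c's tab, as tab_a on coil_a
- tab_d (a point): middle of the tip of coil_d's tab, as tab_a on coil_a
- cell_0 (a point): centre of the floor of a tray cell (blue end, +y side), axes as the tray's
- cell_1 (a point): centre of the floor of a tray cell (blue end, -y side), axes as the tray's
- cell_2 (a point): centre of the floor of a tray cell (other end, +y side), axes as the tray's
- cell_3 (a point): centre of the floor of a tray cell (other end, -y side), axes as the tray's
There are look-alikes about, which are no part of the job. Leave any purple look-alike of the coil_b alone.

How it is judged:
On the way, in this order (a step that is already met when the one before it is completed fails the run):
1. the speed dial is turned off, anticlockwise to its stop (value of joint speed_dial below 0.12 rad), for 0.2 s.
2. the finished coil is off the spindle (horizontal distance between coil_a and spindle_foot above 0.06 m), for 0.1 s.
At the end, for the whole second after the job is handed in: The dial is within 0.12 rad of its off stop. Every coil present rests in the tray with its black flange on the floor of a cell (less than 5 mm above it, tilted less than 7 degrees), its tab towards the blue edge within 14 degrees, released and at rest (value of joint speed_dial below 0.12 rad and x of coil_a in the frame of tray between -0.098 and 0.098 m and y of coil_a in the frame of tray between -0.086 and 0.086 m and z of each of coil_a, coil_b, coil_c, coil_d in the frame of tray below 0.009 m and angle between each of coil_a, coil_b, coil_c, coil_d's own z axis and vertical below 0.12 rad and angle between the x axis of each of coil_a, coil_b, coil_c, coil_d and the x axis of tray, either way round below 0.25 rad and x of tray_blue_edge in the frame of coil_a above 0.01 m and linear speed of each of coil_a, coil_b, coil_c, coil_d below 0.02 m/s and x of coil_b in the frame of tray between -0.098 and 0.098 m and y of coil_b in the frame of tray between -0.086 and 0.086 m and x of tray_blue_edge in the frame of coil_b above 0.01 m and x of coil_c in the frame of tray between -0.098 and 0.098 m and y of coil_c in the frame of tray between -0.086 and 0.086 m and x of tray_blue_edge in the frame of coil_c above 0.01 m and x of coil_d in the frame of tray between -0.098 and 0.098 m and y of coil_d in the frame of tray between -0.086 and 0.086 m and x of tray_blue_edge in the frame of coil_d above 0.01 m); the robot touches nothing.
Of coil_c, coil_d only 1 to 2 are there at a start; the rules pass over those that are not, and their reading is None.
At some moment in a run one of coil_b may be knocked a few centimetres aside while the robot is not near it.
It also fails if it takes over 210 s, if anything falls off the work surface, if the arm or the gripper's body presses on something with over 40 N, if the wrist force passes 120 N, or if a joint passes its speed limit or range.

## Robot

A 7-joint arm with a two-finger parallel gripper is mounted at the origin on the work surface; the furniture and walls round the work are solid. World frame = base frame: x ahead of the robot, y to its left, z up, the work surface at z = 0. Lengths are in m, angles in rad, forces in N, time in s.
With the tool pointing down it reaches from about 0.35 to 0.9 m from the base axis. Payload 8.1 kg.
Tool frame: the origin (TCP) lies at the very end of the fingers, on their centre line; the grasp point (between the pads) lies 19 mm behind it (arm.tcp_to_grasp is the z of the grasp point in the tool frame, in m); z points along the fingers, y is the line along which they close (so a half turn about z gives the same grasp; the last joint's range is limited). The gripper opens to 92 mm and grips with 3 to 60 N. Pads are 19 mm wide; open, the fingers measure 130 mm over their backs; the gripper's body (75 mm by 190 mm) begins 47 mm behind the grasp point.
Start: joints at [-1.289, 0.434, 0.025, 1.573, -0.012, 1.134, -0.075], TCP at [0.235, 0.579, 0.227] pointing down, gripper open.
Joint ranges: [-2.62, 2.62], [-0.44, 2.09], [-1.27, 1.32], [0.08, 2.57], [-1.32, 4.46], [0.12, 2], [-2.74, 2.74]. Speed limits (rad/s): [2.22, 2.22, 3.01, 3.01, 3.14, 3.14, 3.14].

## Interface

Orientations are given as a rotation vector (axis times angle).
In Python, from cell import readout, vision, sign_off, arm gives the robot as it stands. The module is installed in compiled form; this text tells all that it offers.
- The arm moves only by the shell command python3 -m creep 'ROWS' [FORCE]. ROWS is JSON, a list of rows, each a list of 5 numbers: the shift along the tool's x, y, z in units of 4 cm (1.0 is 4 cm), then the turn about the tool's z in units of 4 degrees (1.0 is 4 degrees), then the opening, from 0 (shut) to 1 (fully open). A call has 1 to 12 rows; each row shifts and turns the commanded pose from where the row before left it, along the tool's axes as they then stand; what a row does not reach is not made up. A row lasts 1/8 s, in which the tool goes at most 62.5 mm and 10.7 degrees, less where a joint would pass 70% of its speed; a pose out of reach is approached as far as the arm can. A call with a number of a shift or a turn outside -1 to 1 is refused whole. A call with a gripper value outside its range is refused whole. The fingers move at their own pace and stop on an object; FORCE is the grip in N (left out, the last holds). Time passes only in rows, so rows that do not move let the fingers close. It gives the time, the measured TCP pose, the force, the opening and the grip force at its end, in the units of the state.
- readout.observe(): the state, without advancing time (a new reading comes with each control period).
- vision.get_image(name): name is "side" or "top" or "wrist"; returns a dict with "pixels" (480x640x3 uint8, blue, green, red), "z_map" (480x640 float32, m along the optical axis (not along the pixel's ray), 0 where there is no reading), "camera_matrix" (3x3 intrinsics, pixels), "position" and "rotation" of the camera in the world. Camera axes: x right, y up, looking along -z (the intrinsics and any distortion apply to the point x, -y, -z); pixel columns grow to the right and rows downward; lengths in m; the calibration is good to about 2 mm. A picture is of the moment at which its call begins.
- sign_off(): hands the job in; it is judged then, once.
The state is a dict: "clock": time; "joints": joint angles; "dq": joint speeds; "joint_efforts": joint torques, N m; "position": TCP position; "ee_rot": TCP orientation; "force": force on the tool from outside, world axes, zero at the start; "ft_torque": the same for the moment, N m; "width": opening from 0.0 (shut) to 1.0 (fully open); "gripper_force": force on a finger pad.
Only numpy, scipy, OpenCV 4.12 (cv2) and the standard library are available. Lean on these libraries where they do the work, as an engineer would, in place of code of your own. Each camera call takes 0.05 s, during which the arm holds its last target. There are 200 camera calls.

## Working session

There is one attempt and no reset: what is moved stays moved. The work goes in short steps, Python scripts to look and compute and a shell command to move; the robot and the scene stay as the last step left them, time stands still between calls to the robot, and variables do not carry over. Pictures are saved under pics/ and viewed, at most 14 in all, crops included, and the job is handed in when it is done.

```bash
mkdir -p pics; ls
cat > h.py <<'E'
import numpy as np,cv2
from scipy.spatial.transform import Rotation as R
from cell import readout,vision,arm
def shot(n,save=None):
    im=vision.get_image(n)
    if save: cv2.imwrite('pics/'+save+'.png',im['pixels'])
    return im
def pts(im):
    "world xyz for each pixel from depth"
    K=im['camera_matrix'];z=im['z_map'];v,u=np.mgrid[:480,:640]
    x=(u-K[0,2])/K[0,0]*z;y=(v-K[1,2])/K[1,1]*z
    P=np.stack([x,-y,-z],-1)
    Rm=np.array(im['rotation']); Rm=Rm if Rm.shape==(3,3) else R.from_rotvec(Rm).as_matrix()
    W=P@Rm.T+np.array(im['position']); W[z==0]=np.nan
    return W
E
python3 - <<'E'
from h import *
for n in('top','side'):
    im=shot(n,n+'0');print(n,im['position'],im['rotation'],im['camera_matrix'],im.keys())
print(readout.observe(),arm.tcp_to_grasp)
E
```

```text
pics
top [0.26530488 0.020107   1.44995244] [ 0.10693101 -0.12106223 -1.55617977] [[463.86609387   0.         321.7118307 ]
 [  0.         463.86609387 243.07856422]
 [  0.           0.           1.        ]] dict_keys(['pixels', 'z_map', 'camera_matrix', 'position', 'rotation'])
side [ 0.15846411 -0.69819455  0.80037398] [ 0.85836362 -0.17438019 -0.36248223] [[452.76112223   0.         314.50526844]
 [  0.         452.76112223 241.20191428]
 [  0.           0.           1.        ]] dict_keys(['pixels', 'z_map', 'camera_matrix', 'position', 'rotation'])
{'clock': 0.1, 'joints': array([-1.28856114,  0.43514164,  0.02497061,  1.57397907, -0.01158289,
        1.13400018, -0.0750874 ]), 'dq': array([-0.00021691, -0.00413411, -0.00044752, -0.00436516, -0.0004171 ,
        0.00017174, -0.0005049 ]), 'joint_efforts': array([ 2.84898881e-03, -6.69122243e+01,  9.87814218e-01, -3.15140140e+01,
       -6.05029799e-02,  3.74330312e-02,  3.29519196e-05]), 'position': array([0.23451382, 0.57885457, 0.22604113]), 'ee_rot': array([-6.00822026e-01, -3.08347591e+00,  2.16428119e-03]), 'force': array([ 0.36408246, -0.26810351,  0.3172437 ]), 'ft_torque': array([-0.00563685,  0.01866999,  0.04374399]), 'gripper_force': 0.0, 'width': 1.0019937591055044} -0.0188
```

View pics/top0.png

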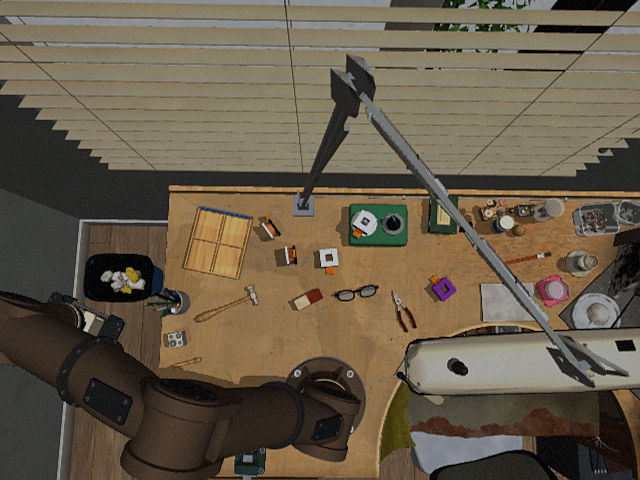

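View pics/side0.png

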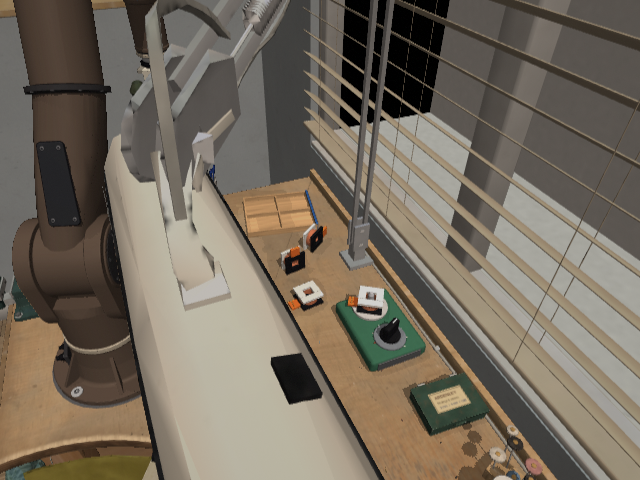

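```bash
cat >> h.py <<'E'
def comps(m,W,name,minpx=8):
    n,l,s,c=cv2.connectedComponentsWithStats(m.astype(np.uint8))
    for i in range(1,n):
        if s[i,4]>=minpx:
            p=W[l==i]; r=cv2.minAreaRect((p[:,:2][~np.isnan(p[:,0])]*1000).astype(np.float32))
            print(name,'px',c[i].round(),s[i,4],'med',np.nanmedian(p,0).round(4),'rect mm',np.round(r[0]),np.round(r[1]),round(r[2],1))
def masks(im):
    h=cv2.cvtColor(im['pixels'],cv2.COLOR_BGR2HSV);H,S,V=h[...,0],h[...,1],h[...,2]
    return dict(orange=(H>=8)&(H<=18)&(S>200)&(V>140),white=(S<45)&(V>150),green=(H>65)&(H<95)&(S>120)&(V>50),blue=(H>100)&(H<125)&(S>120)&(V>50),purple=(H>128)&(H<150)&(S>100),dark=(V<55))
E
python3 - <<'E'
from h import *
im=shot('top');W=pts(im);p=im['pixels']
cv2.imwrite('pics/c1.png',cv2.resize(p[190:320,180:440],None,fx=3,fy=3,interpolation=cv2.INTER_CUBIC))
box=np.zeros((480,640),bool);box[195:300,170:470]=1
M=masks(im)
for k in('orange','white','green','blue','purple'): comps(M[k]&box,W,k)
dep=(W[...,2]>0.012)&box
comps(dep,W,'raised',40)
print('post',W[190:212,304].round(3)[::3])
E
```

```text
orange px [266. 216.] 12 med [0.5541 0.1817 0.0408] rect mm [553. 181.] [19.  6.] 21.1
orange px [357. 233.] 49 med [ 0.5019 -0.0988  0.0554] rect mm [502. -99.] [21. 19.] 58.4
orange px [294. 253.] 14 med [0.4354 0.0925 0.0781] rect mm [436.  93.] [19.  3.] 1.9
orange px [330. 270.] 50 med [ 0.3922 -0.0185  0.0072] rect mm [393. -17.] [22. 20.] 89.9
orange px [434. 279.] 42 med [ 0.368  -0.3443  0.0064] rect mm [ 369. -346.] [18. 26.] 36.5
white px [366. 222.] 313 med [ 0.5319 -0.1269  0.0773] rect mm [ 537. -126.] [67. 68.] 64.5
white px [267. 230.] 34 med [0.5077 0.1762 0.0528] rect mm [513. 179.] [66.  6.] 36.4
white px [286. 254.] 37 med [0.4346 0.1162 0.054 ] rect mm [437. 116.] [60.  6.] 9.5
white px [328. 257.] 243 med [ 0.4302 -0.0122  0.03  ] rect mm [432. -13.] [59. 53.] 7.0
white px [253. 295.] 18 med [0.3114 0.2171 0.0212] rect mm [311. 217.] [13. 10.] 35.4
white px [396. 298.] 9 med [ 0.3077 -0.2233  0.0089] rect mm [ 309. -223.] [19.  5.] 48.8
green px [381. 225.] 1198 med [ 0.5189 -0.1739  0.0403] rect mm [ 534. -166.] [176. 127.] 89.6
blue px [225. 212.] 95 med [0.56
[... 790 characters left out ...]
x [209. 268.] 40 med [0.3851 0.3488 0.0177] rect mm [401. 361.] [42. 45.] 86.4
raised px [444. 289.] 280 med [ 0.3362 -0.3688  0.03  ] rect mm [ 337. -367.] [57. 54.] 37.5
raised px [356. 291.] 185 med [ 0.3269 -0.0988  0.0176] rect mm [324. -97.] [ 25. 132.] 11.5
raised px [250. 293.] 100 med [0.3145 0.2237 0.0193] rect mm [319. 230.] [40. 43.] 0.6
raised px [178. 295.] 135 med [0.3067 0.4245 0.069 ] rect mm [310. 439.] [54. 28.] 89.3
raised px [312. 296.] 164 med [0.3103 0.0334 0.0264] rect mm [316.  45.] [30. 79.] 0.8
post [[0.576 0.058 0.278]
 [0.572 0.058 0.26 ]
 [0.577 0.06  0.209]
 [0.572 0.06  0.196]
 [0.572 0.061 0.161]
 [0.573 0.062 0.119]
 [0.581 0.065 0.041]
 [0.576 0.065 0.02 ]]
```

View pics/c1.png

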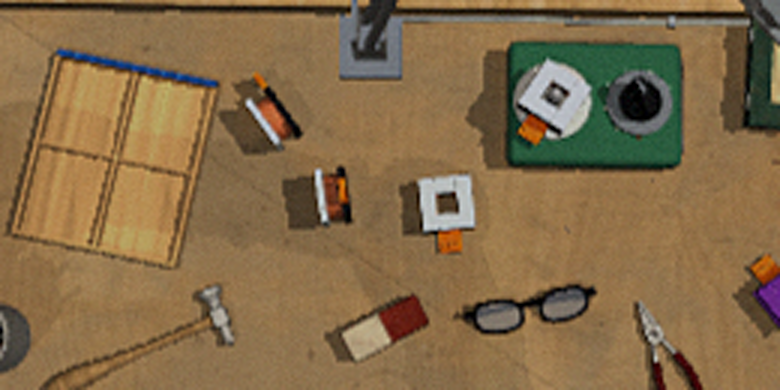

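```bash
cat >> h.py <<'E'
def plan(x=None,y=None,z=None,ang=None):
    """to reach world TCP x,y,z (None = keep) and tool-y world angle ang (deg, mod 180): shift in present axes, then turn"""
    s=readout.observe();p=s['position'];T=R.from_rotvec(s['ee_rot']).as_matrix()
    t=np.array([p[i] if v is None else v for i,v in enumerate((x,y,z))])
    d=T.T@(t-p)/.04;a=np.degrees(np.arctan2(T[1,1],T[0,1]));turn=0
    if ang is not None: turn=-((ang-a+90)%180-90)/4
    print('pos',p.round(4),'yang',a.round(1),'shift',d.round(2),'turn',round(turn,2),'alt',round(turn-np.sign(turn)*45,2),'j7',s['joints'][6].round(2),'F',s['force'].round(1),'t',s['clock'],'w',round(s['width'],3))
    c,n=np.cos(np.radians(turn*4)),np.sin(np.radians(turn*4))
    print('  shift in axes after turn',(np.array([[c,n,0],[-n,c,0],[0,0,1]])@d).round(2))
E
python3 -c "
from h import *
plan(.40,-.05,.226);plan(.50,-.211,.226,0);plan(.50,-.211,.226,90)"
```

```text
pos [0.2345 0.5789 0.2261] yang 67.9 shift [ -9.74 -13.02   0.02] turn 0 alt 0 j7 -0.08 F [-0.1  0.2  0.1] t 0.15 w 0.998
  shift in axes after turn [ -9.74 -13.02   0.02]
pos [0.2345 0.5789 0.2261] yang 67.9 shift [-13.57 -15.81   0.02] turn 16.99 alt -28.01 j7 -0.08 F [-0.1  0.2  0.1] t 0.15 w 0.998
  shift in axes after turn [-19.75   6.64   0.02]
pos [0.2345 0.5789 0.2261] yang 67.9 shift [-13.57 -15.81   0.02] turn -5.51 alt 39.49 j7 -0.08 F [-0.1  0.2  0.1] t 0.15 w 0.998
  shift in axes after turn [ -6.64 -19.75   0.02]
```

```bash
python3 -m creep '[[-0.68,-0.79,0,0,1],[-0.68,-0.79,0,0,1],[-0.68,-0.79,0,0,1],[-0.68,-0.79,0,0,1],[-0.68,-0.79,0,0,1],[-0.68,-0.79,0,0,1],[-0.68,-0.79,0,0,1],[-0.68,-0.79,0,0,1],[-0.68,-0.79,0,0,1],[-0.68,-0.79,0,0,1]]'
python3 -m creep '[[-0.68,-0.79,0,0,1],[-0.68,-0.79,0,0,1],[-0.68,-0.79,0,0,1],[-0.68,-0.79,0,0,1],[-0.68,-0.79,0,0,1],[-0.68,-0.79,0,0,1],[-0.68,-0.79,0,0,1],[-0.68,-0.79,0,0,1],[-0.68,-0.79,0,0,1],[-0.68,-0.79,0,0,1],[0,0,0,0,1]]'
python3 - <<'E'
from h import *
im=shot('wrist','w1');print(im['position'],R.from_rotvec(im['rotation']).as_matrix().round(2));W=pts(im)
s=readout.observe();print(s['joints'].round(2))
h=W[...,2]
comps((h>.079)&(h<.09),W,'bar',40)
M=masks(im)
for k in('orange','white','green'): comps(M[k],W,k,60)
plan()
E
```

```text
clock: 1.4
position: [0.3683, 0.1829, 0.2267]
ee_rot: [0.601, 3.084, 0.0]
force: [0.9, 0.9, -0.5]
width: 1.0
gripper_force: 0.0
clock: 2.78
position: [0.5015, -0.2141, 0.2265]
ee_rot: [0.608, 3.082, -0.003]
force: [-0.9, 0.1, -0.3]
width: 0.999
gripper_force: 0.0
[ 0.42823068 -0.18348611  0.38419434] [[ 0.38 -0.89 -0.27]
 [ 0.93  0.36  0.11]
 [-0.   -0.29  0.96]]
[-0.12  0.32  0.56  1.8  -0.19  1.07  1.69]
bar px [626. 208.] 505 med [0.5887 0.0534 0.0844] rect mm [591.  55.] [18. 44.] 66.2
bar px [424. 219.] 181 med [ 0.5301 -0.1185  0.0847] rect mm [ 531. -118.] [13. 13.] 63.2
bar px [333. 253.] 611 med [ 0.5302 -0.2072  0.0833] rect mm [ 531. -208.] [41. 14.] 26.9
white px [227.  30.] 817 med [ 0.3001 -0.2246  0.0084] rect mm [ 298. -222.] [64. 23.] 32.3
white px [324.  15.] 782 med [ 0.3245 -0.1324  0.0101] rect mm [ 326. -133.] [24. 44.] 16.5
white px [482.  65.] 3071 med [ 0.4253 -0.0104  0.0298] rect mm [428.  -3.] [59. 69.] 8.4
white px [ 14. 169.] 1798 med [ 0.3334 -0.5023  0.0057] rect mm [ 333. -498.] [47. 92.] 52.4
white px [578. 189.] 1909 med [0.5775 0.0562 0.0152] rect 
[... 579 characters left out ...]
white px [607. 280.] 211 med [0.7006 0.0703 0.0251] rect mm [701.  66.] [ 5. 82.] 0.4
white px [630. 290.] 375 med [0.7048 0.078  0.0448] rect mm [605. -10.] [308.  22.] 42.1
white px [349. 304.] 533 med [ 0.6251 -0.222   0.0067] rect mm [ 627. -221.] [ 12. 151.] 1.1
white px [331. 374.] 382 med [ 0.7006 -0.2734  0.0246] rect mm [ 701. -276.] [  6. 164.] 0.0
white px [388. 374.] 1703 med [ 0.7093 -0.2019  0.0444] rect mm [ 616. -182.] [133. 236.] 67.5
white px [447. 469.] 152 med [ 2.8837 -0.1671 -1.4498] rect mm [2877. -178.] [149. 113.] 74.8
pos [ 0.5012 -0.2119  0.2263] yang 67.8 shift [0. 0. 0.] turn 0 alt 0 j7 1.69 F [ 0.9  1.5 -0.8] t 2.825 w 0.999
  shift in axes after turn [0. 0. 0.]
```

View pics/w1.png

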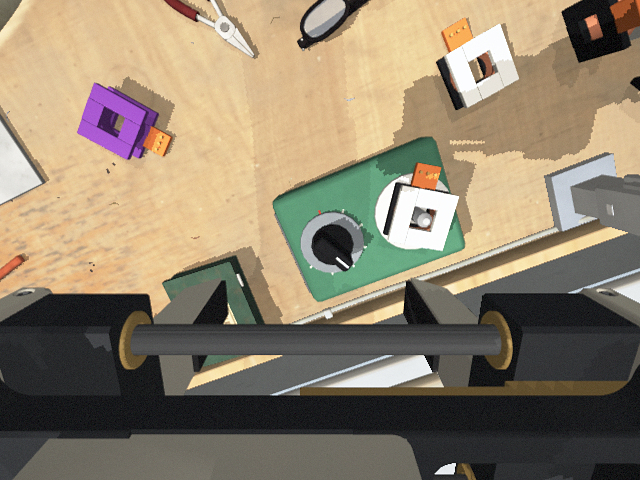

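```bash
python3 -m creep '[[0,0,0.5,-1,0.5],[0,0,0.5,-1,0.5],[0,0,0.4,-1,0.5],[0,0,0.4,-1,0.5],[0,0,0.2,-1,0.5],[0,0,0,-1,0.5],[0,0,0,-1,0.5],[0,0,0,-1,0.5],[0,0,0,-1,0.5],[0,0,0,-1,0.5],[0,0,0,-1,0.5],[0,0,0,-1,0.5]]'
python3 - <<'E'
from h import *
im=shot('wrist');W=pts(im);h=W[...,2]
comps((h>.079)&(h<.09)&(np.hypot(W[...,0]-.53,W[...,1]+.21)<.03),W,'bar',40)
plan(.531,-.2085,.066,117)
E
```

```text
clock: 4.32
position: [0.5013, -0.2089, 0.1467]
ee_rot: [0.712, -3.06, -0.002]
force: [-0.3, 0.1, 0.3]
width: 0.499
gripper_force: 0.0
bar px [297. 290.] 1009 med [ 0.5293 -0.2084  0.0834] rect mm [ 531. -208.] [41. 14.] 25.8
pos [ 0.5014 -0.209   0.1467] yang 116.4 shift [-0.67 -0.32  2.02] turn -0.16 alt 44.84 j7 2.48 F [0.6 0.5 0.7] t 4.375 w 0.497
  shift in axes after turn [-0.67 -0.33  2.02]
```

```bash
python3 -m creep '[[-0.67,-0.32,0,1,0.5],[0,0,0,1,0.5],[0,0,0,1,0.5],[0,0,0,1,0.5],[0,0,0,1,0.5],[0,0,0,1,0.5],[0,0,0,1,0.5],[0,0,0,1,0.5],[0,0,0,1,0.5],[0,0,0,1,0.5],[0,0,0,1,0.5],[0,0,0,1,0.5]]' >/dev/null
python3 -m creep '[[0,0,0,1,0.5],[0,0,0,1,0.5],[0,0,0,1,0.5],[0,0,0,1,0.5],[0,0,0,1,0.5],[0,0,0,1,0.5],[0,0,0,1,0.5],[0,0,0,1,0.5],[0,0,0,1,0.5],[0,0,0,1,0.5],[0,0,0,1,0.5],[0,0,0,1,0.5]]' >/dev/null
python3 -m creep '[[0,0,0,1,0.5],[0,0,0,1,0.5],[0,0,0,1,0.5],[0,0,0,1,0.5],[0,0,0,1,0.5],[0,0,0,1,0.5],[0,0,0,1,0.5],[0,0,0,1,0.5],[0,0,0,1,0.5],[0,0,0,1,0.5],[0,0,0,1,0.5],[0,0,0,1,0.5]]' >/dev/null
python3 -m creep '[[0,0,0,1,0.5],[0,0,0,1,0.5],[0,0,0,1,0.5],[0,0,0,1,0.5],[0,0,0,1,0.5],[0,0,0,1,0.5],[0,0,0,1,0.5],[0,0,0,1,0.5],[0,0,0,1,0.5],[0,0,0,0,0.5]]'
python3 -c "
from h import *
plan(.531,-.2085,.066,116.5)"
```

```text
clock: 10.12
position: [0.5312, -0.2091, 0.1464]
ee_rot: [-3.06, -0.706, 0.0]
force: [-0.5, -0.1, -0.1]
width: 0.503
gripper_force: 0.0
pos [ 0.5312 -0.2091  0.1464] yang -64.0 shift [ 0.   -0.01  2.01] turn -0.13 alt 44.87 j7 -0.12 F [-0.5 -0.1 -0.1] t 10.125 w 0.503
  shift in axes after turn [ 0.   -0.01  2.01]
```

```bash
python3 -m creep '[[0,0,0.5,0,0.5],[0,0,0.5,0,0.5],[0,0,0.5,0,0.5],[0,0,0.5,0,0.5],[0,0,0,0,0],[0,0,0,0,0],[0,0,0,0,0],[0,0,0,0,0]]' 12
python3 -m creep '[[0,0,0,-1,0],[0,0,0,-1,0],[0,0,0,-1,0],[0,0,0,-1,0],[0,0,0,-1,0],[0,0,0,-1,0],[0,0,0,-1,0],[0,0,0,-1,0],[0,0,0,-1,0],[0,0,0,-1,0],[0,0,0,0,0]]'
python3 -c "
from h import *
plan();s=readout.observe();print(s['ft_torque'],s['joints'])"
```

```text
clock: 11.12
position: [0.5312, -0.2096, 0.0673]
ee_rot: [-3.059, -0.706, -0.001]
force: [-2.3, 3.4, 4.2]
width: 0.151
gripper_force: 12.0
clock: 12.5
position: [0.532, -0.2104, 0.0673]
ee_rot: [2.635, 1.709, 0.002]
force: [1.5, -0.1, 2.2]
width: 0.149
gripper_force: 12.0
pos [ 0.532  -0.2104  0.0673] yang -24.1 shift [0. 0. 0.] turn 0 alt 0 j7 0.52 F [ 1.5 -0.1  2.2] t 12.5 w 0.149
  shift in axes after turn [0. 0. 0.]
[ 0.16529865 -0.29328417  0.11118428] [-0.2924509   0.67809684  0.87244825  1.92241506 -0.6834452   0.86654095
  0.5201337 ]
```

Free turning (0.15 opening = 14 mm bar). Continue.

```bash
python3 -m creep '[[0,0,0,-1,0],[0,0,0,-1,0],[0,0,0,-1,0],[0,0,0,-1,0],[0,0,0,-1,0],[0,0,0,-1,0],[0,0,0,-1,0],[0,0,0,-1,0],[0,0,0,-1,0],[0,0,0,-1,0],[0,0,0,0,0]]'
python3 -m creep '[[0,0,0,-1,0],[0,0,0,-1,0],[0,0,0,-1,0],[0,0,0,-1,0],[0,0,0,-1,0],[0,0,0,-1,0],[0,0,0,-1,0],[0,0,0,-1,0],[0,0,0,-1,0],[0,0,0,-1,0],[0,0,0,0,0]]'
python3 -c "
from h import *
plan();s=readout.observe();print(s['ft_torque'],s['joints'])"
```

```text
clock: 13.88
position: [0.5331, -0.2104, 0.0673]
ee_rot: [1.89, 2.506, 0.002]
force: [5.3, 1.5, -2.9]
width: 0.149
gripper_force: 12.0
clock: 15.25
position: [0.534, -0.2097, 0.0673]
ee_rot: [0.918, 3.0, 0.002]
force: [7.8, 3.0, -3.4]
width: 0.15
gripper_force: 12.0
pos [ 0.534  -0.2097  0.0673] yang 56.0 shift [0. 0. 0.] turn 0 alt 0 j7 1.61 F [ 7.8  3.  -3.4] t 15.25 w 0.15
  shift in axes after turn [0. 0. 0.]
[ 0.639857   -1.84741129 -0.04144674] [-0.05583024  0.56526273  0.48274571  1.90222356 -0.37208016  0.75861706
  1.61283441]
```

```bash
python3 -m creep '[[-0.04,0.03,0,-1,0],[0,0,0,-1,0],[0,0,0,-1,0],[0,0,0,-1,0],[0,0,0,-1,0],[0,0,0,-1,0],[0,0,0,0,0]]'
python3 -c "
from h import *
s=readout.observe();print(s['ft_torque'],s['joints'])"
python3 -m creep '[[0,0,0,-1,0],[0,0,0,-1,0],[0,0,0,-1,0],[0,0,0,-1,0],[0,0,0,0,0]]'
python3 -c "
from h import *
plan();s=readout.observe();print(s['ft_torque'],s['joints'])"
```

```text
clock: 16.12
position: [0.5344, -0.2091, 0.0672]
ee_rot: [0.275, 3.128, 0.002]
force: [2.9, 4.6, 3.6]
width: 0.153
gripper_force: 12.0
[ 1.07023373 -0.54854133  0.03043732] [ 0.02351222  0.54918595  0.36490788  1.8923646  -0.27997181  0.74854095
  1.94155828]
clock: 16.75
position: [0.535, -0.2089, 0.0672]
ee_rot: [-0.163, 3.135, 0.002]
force: [5.1, 6.2, 0.8]
width: 0.171
gripper_force: 12.8
pos [ 0.535  -0.2089  0.0672] yang 95.9 shift [0. 0. 0.] turn 0 alt 0 j7 2.16 F [5.1 6.2 0.8] t 16.75 w 0.171
  shift in axes after turn [0. 0. 0.]
[ 1.32826605 -0.98709435 -0.36932908] [ 0.07755297  0.54091941  0.28632417  1.88732708 -0.22030113  0.74169169
  2.16258144]
```

```bash
python3 -m creep '[[0,0,0,-1,0],[0,0,0,0,0],[0,0,0,0,0],[0,0,0,0,0.5],[0,0,0,0,0.5],[0,0,-0.5,0,0.5],[0,0,-0.7,0,0.7],[0,0,-0.9,0,1],[0,0,-0.9,0,1],[0,0,-0.9,0,1],[0,0,0,0,1]]'
python3 - <<'E'
from h import *
im=shot('wrist','w2');W=pts(im);h=W[...,2]
cv2.imwrite('pics/w2c.png',cv2.resize(im['pixels'][150:350,180:480],None,fx=2,fy=2))
comps((h>.079)&(h<.09)&(np.hypot(W[...,0]-.53,W[...,1]+.21)<.03),W,'bar',40)
f=(h>.07)&(h<.081)&(np.hypot(W[...,0]-.535,W[...,1]+.12)<.045)
comps(f,W,'flange',100)
comps(masks(im)['orange'],W,'tab',40)
comps((h>.081)&(h<.095)&(np.hypot(W[...,0]-.535,W[...,1]+.12)<.03),W,'spin',20)
plan()
E
```

```text
clock: 18.12
position: [0.5344, -0.2116, 0.2255]
ee_rot: [-0.27, 3.125, -0.003]
force: [0.0, 0.2, -0.1]
width: 0.977
gripper_force: 0.0
bar px [319. 225.] 651 med [ 0.5303 -0.2077  0.0834] rect mm [ 531. -207.] [14. 42.] 89.8
flange px [412. 239.] 2739 med [ 0.5303 -0.1186  0.0777] rect mm [ 532. -118.] [55. 54.] 57.2
spin px [413. 241.] 161 med [ 0.5306 -0.1192  0.085 ] rect mm [ 532. -118.] [13. 13.] 13.9
pos [ 0.5335 -0.2111  0.2237] yang 99.9 shift [0. 0. 0.] turn 0 alt 0 j7 2.15 F [-0.2  0.2 -0.2] t 18.175 w 0.99
  shift in axes after turn [0. 0. 0.]
```

View pics/w2c.png

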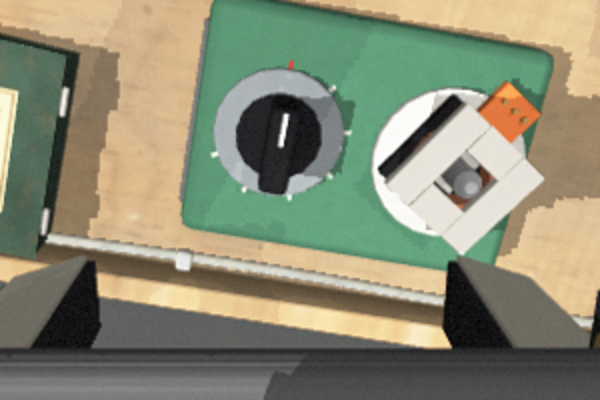

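```bash
python3 -c "
from h import *
plan(.535,-.1195,.15,57.2)"
```

```text
pos [ 0.5335 -0.2111  0.2237] yang 99.9 shift [-0.43  2.25  1.84] turn 10.67 alt -34.33 j7 2.15 F [-0.2  0.2 -0.2] t 18.175 w 0.99
  shift in axes after turn [1.21 1.94 1.84]
```

```bash
python3 -m creep '[[-0.14,0.75,0.3,0,1],[-0.14,0.75,0.3,0,1],[-0.15,0.75,0.3,0,1],[0,0,0,1,1],[0,0,0,1,1],[0,0,0,1,1],[0,0,0,1,1],[0,0,0,1,1],[0,0,0,1,1],[0,0,0,1,1],[0,0,0,1,1],[0,0,0,1,1]]' >/dev/null
python3 -m creep '[[0,0,0,1,1],[0,0,0,1,1],[0,0,0,1,1],[0,0,0,1,1],[0,0,0,1,1],[0,0,0,1,1],[0,0,0,1,1],[0,0,0,1,1],[0,0,0,1,1],[0,0,0,1,1],[0,0,0,1,1],[0,0,0,1,1]]' >/dev/null
python3 -m creep '[[0,0,0,1,1],[0,0,0,1,1],[0,0,0,1,1],[0,0,0,1,1],[0,0,0,1,1],[0,0,0,1,1],[0,0,0,1,1],[0,0,0,1,1],[0,0,0,1,1],[0,0,0,1,1],[0,0,0,1,1],[0,0,0,1,1]]' >/dev/null
python3 -m creep '[[0,0,0,1,1],[0,0,0,1,1],[0,0,0,1,1],[0,0,0,1,1],[0,0,0,1,1],[0,0,0,1,1],[0,0,0,1,1],[0,0,0,1,1],[0,0,0,1,1],[0,0,0,1,1],[0,0,0,1,1],[0,0,0,1,1]]' >/dev/null
python3 -m creep '[[0,0,0,1,1],[0,0,0,1,1],[0,0,0,1,1],[0,0,0,1,1],[0,0,0,1,1],[0,0,0,1,1],[0,0,0,1,1],[0,0,0,1,1],[0,0,0,1,1],[0,0,0,1,1],[0,0,0,0.7,1],[0,0,0,0,1]]'
python3 - <<'E'
from h import *
im=shot('wrist');W=pts(im);h=W[...,2]
f=(h>.07)&(h<.081)&(np.hypot(W[...,0]-.535,W[...,1]+.12)<.045)
comps(f,W,'flange',100)
comps((h>.081)&(h<.095)&(np.hypot(W[...,0]-.535,W[...,1]+.12)<.03),W,'spin',20)
plan(.534,-.1195,.063,57.2)
E
```

```text
clock: 25.68
position: [0.5339, -0.1189, 0.1858]
ee_rot: [3.012, -0.889, -0.002]
force: [0.2, 1.1, 0.6]
width: 1.003
gripper_force: 0.0
flange px [316. 237.] 3554 med [ 0.5337 -0.1187  0.0776] rect mm [ 532. -118.] [54. 55.] 57.4
spin px [316. 240.] 210 med [ 0.5334 -0.1188  0.0849] rect mm [ 533. -118.] [13. 13.] 41.2
pos [ 0.534  -0.1189  0.186 ] yang -122.8 shift [0.01 0.01 3.07] turn -0.01 alt 44.99 j7 -1.32 F [-0.5  0.7 -0.1] t 25.725 w 1.0
  shift in axes after turn [0.01 0.01 3.07]
```

```bash
python3 -m creep '[[0,0,0.8,0,1],[0,0,0.8,0,1],[0,0,0.8,0,1],[0,0,0.45,0,1],[0,0,0.22,0,1],[0,0,0,0,0.3],[0,0,0,0,0.3],[0,0,0,0,0.3],[0,0,0,0,0.3]]' 20
python3 -m creep '[[0,0,-0.3,0,0.3],[0,0,-0.5,0,0.3],[0,0,-0.7,0,0.3],[0,0,-0.7,0,0.3],[0,0,-0.7,0,0.3],[0,0,0,0,0.3]]'
python3 - <<'E'
from h import *
# tray cells
c=np.array([.474,.331]);t=np.radians(-11)
Rt=np.array([[np.cos(t),-np.sin(t)],[np.sin(t),np.cos(t)]])
for i,(a,b) in enumerate([(48,42),(48,-42),(-48,42),(-48,-42)]): print(i,(c+Rt@np.array([a-11,b])/1000).round(4))
plan(.37,.1,.165)
E
```

```text
clock: 26.85
position: [0.5349, -0.1187, 0.0643]
ee_rot: [-3.013, 0.888, -0.001]
force: [-0.6, -0.5, -0.2]
width: 0.614
gripper_force: 0.0
clock: 27.6
position: [0.5358, -0.1196, 0.1828]
ee_rot: [-3.013, 0.888, -0.007]
force: [-0.8, -0.8, -1.5]
width: 0.583
gripper_force: 20.0
0 [0.5183 0.3652]
1 [0.5023 0.2827]
2 [0.4241 0.3835]
3 [0.4081 0.301 ]
pos [ 0.5358 -0.1196  0.1828] yang -122.9 shift [-6.46 -2.36  0.42] turn 0 alt 0 j7 -1.33 F [-0.8 -0.8 -1.5] t 27.6 w 0.583
  shift in axes after turn [-6.46 -2.36  0.42]
```

```bash
python3 -m creep '[[-0.72,-0.26,0,0,0.3],[-0.72,-0.26,0,0,0.3],[-0.72,-0.26,0,0,0.3],[-0.72,-0.26,0,0,0.3],[-0.72,-0.26,0,0,0.3],[-0.72,-0.26,0,0,0.3],[-0.72,-0.26,0,0,0.3],[-0.72,-0.26,0,0,0.3],[-0.72,-0.26,0,0,0.3],[0,0,0,0,0.3]]'
python3 -c "
from h import *
plan(.46,.33,.165,79)"
```

```text
clock: 28.85
position: [0.3658, 0.1022, 0.1795]
ee_rot: [-3.014, 0.881, 0.004]
force: [0.6, 0.5, -0.5]
width: 0.586
gripper_force: 20.0
pos [0.3658 0.1022 0.1795] yang -122.6 shift [-1.08 -6.07  0.37] turn -5.4 alt 39.6 j7 -2.26 F [ 0.6  0.5 -0.5] t 28.85 w 0.586
  shift in axes after turn [ 1.23 -6.04  0.37]
```

```bash
python3 -m creep '[[0,0,0,-1,0.3],[0,0,0,-1,0.3],[0,0,0,-1,0.3],[0,0,0,-1,0.3],[0,0,0,-1,0.3],[0,0,0,-1,0.3],[0,0,0,-1,0.3],[0,0,0,-1,0.3],[0,0,0,-1,0.3],[0,0,0,-1,0.3],[0,0,0,-1,0.3],[0,0,0,-1,0.3]]' >/dev/null
python3 -m creep '[[0,0,0,-1,0.3],[0,0,0,-1,0.3],[0,0,0,-1,0.3],[0,0,0,-1,0.3],[0,0,0,-1,0.3],[0,0,0,-1,0.3],[0,0,0,-1,0.3],[0,0,0,-1,0.3],[0,0,0,-1,0.3],[0,0,0,-1,0.3],[0,0,0,-1,0.3],[0,0,0,-1,0.3]]' >/dev/null
python3 -m creep '[[0,0,0,-1,0.3],[0,0,0,-1,0.3],[0,0,0,-1,0.3],[0,0,0,-1,0.3],[0,0,0,-1,0.3],[0,0,0,-1,0.3],[0,0,0,-1,0.3],[0,0,0,-1,0.3],[0,0,0,-1,0.3],[0,0,0,-1,0.3],[0,0,0,-1,0.3],[0,0,0,-1,0.3]]' >/dev/null
python3 -m creep '[[0,0,0,-1,0.3],[0,0,0,-1,0.3],[0,0,0,-1,0.3],[0,0,0,-1,0.3],[0,0,0,-1,0.3],[0,0,0,-1,0.3],[0,0,0,-1,0.3],[0,0,0,-1,0.3],[0,0,0,-1,0.3],[0,0,0,-1,0.3],[0,0,0,-1,0.3],[0,0,0,-1,0.3]]' >/dev/null
python3 -m creep '[[0,0,0,-1,0.3],[0,0,0,-1,0.3],[0,0,0,-0.4,0.3],[0,0,0,0,0.3]]'
python3 -c "
from h import *
plan(.46,.33,.165,79)"
```

```text
clock: 35.35
position: [0.3678, 0.0999, 0.1798]
ee_rot: [-0.311, -3.126, 0.0]
force: [0.4, -0.4, -0.8]
width: 0.584
gripper_force: 20.0
pos [0.3678 0.0999 0.1798] yang 78.6 shift [-1.13  6.09  0.37] turn -0.09 alt 44.91 j7 1.08 F [ 0.4 -0.4 -0.8] t 35.35 w 0.584
  shift in axes after turn [-1.16  6.09  0.37]
```

```bash
python3 -m creep '[[-0.14,0.76,0,0,0.3],[-0.14,0.76,0,0,0.3],[-0.14,0.76,0,0,0.3],[-0.14,0.76,0,0,0.3],[-0.14,0.76,0,0,0.3],[-0.14,0.76,0,0,0.3],[-0.14,0.76,0,0,0.3],[-0.14,0.76,0,0,0.3],[0,0,0,0,0.3]]'
python3 - <<'E'
from h import *
im=shot('wrist','w3');W=pts(im)
M=masks(im)
comps(M['blue'],W,'blue',60);comps(M['orange'],W,'or',60)
h=W[...,2];comps((h<.025)&(h>.013),W,'walls',200)
plan(.5183,.3652,.1)
E
```

```text
clock: 36.48
position: [0.4593, 0.3324, 0.1793]
ee_rot: [0.305, 3.126, -0.0]
force: [-0.5, -1.0, -1.3]
width: 0.584
gripper_force: 20.0
blue px [439.   1.] 65 med [0.3089 0.4488 0.0681] rect mm [309. 449.] [12.  3.] 14.0
walls px [189.  59.] 2934 med [0.2954 0.2409 0.0168] rect mm [292. 274.] [ 63. 129.] 17.2
walls px [394.  29.] 307 med [0.3104 0.4265 0.0191] rect mm [307. 434.] [59. 16.] 52.6
walls px [ 7. 96.] 389 med [0.2953 0.0923 0.0185] rect mm [296.  87.] [17. 37.] 63.6
walls px [318. 192.] 3593 med [0.4314 0.343  0.0169] rect mm [450. 338.] [173. 151.] 78.9
walls px [ 95. 236.] 635 med [0.4299 0.1176 0.0158] rect mm [431. 113.] [54. 19.] 8.4
walls px [170. 285.] 203 med [0.4942 0.172  0.0162] rect mm [497. 171.] [30. 12.] 35.6
walls px [318. 376.] 921 med [0.6329 0.3035 0.0186] rect mm [633. 292.] [165.   3.] 89.9
pos [0.4591 0.3305 0.1793] yang 78.8 shift [-1.28  1.14  1.98] turn 0 alt 0 j7 0.96 F [-0.5 -0.7 -2.3] t 36.525 w 0.585
  shift in axes after turn [-1.28  1.14  1.98]
```

View pics/w3.png

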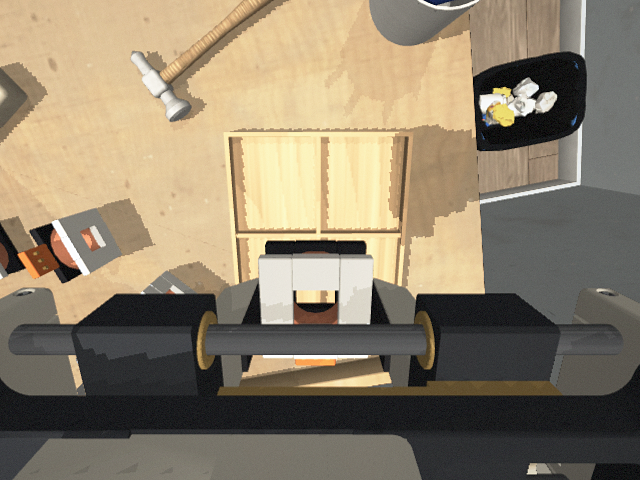

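```bash
python3 -m creep '[[-0.64,0.57,0,0,0.3],[-0.64,0.57,0,0,0.3],[0,0,0.8,0,0.3],[0,0,0.8,0,0.3],[0,0,0.8,0,0.3],[0,0,0.8,0,0.3],[0,0,0.3,0,0.3],[0,0,0,0,0.3]]'
python3 -c "
from h import *
plan(.5183,.3652,.022,79)"
```

```text
clock: 37.52
position: [0.5181, 0.3641, 0.0398]
ee_rot: [-0.309, -3.126, 0.002]
force: [-0.4, -0.4, -1.4]
width: 0.587
gripper_force: 20.0
pos [0.5181 0.3641 0.0398] yang 78.7 shift [-0.    0.03  0.45] turn -0.08 alt 44.92 j7 1.09 F [-0.4 -0.4 -1.4] t 37.525 w 0.587
  shift in axes after turn [-0.    0.03  0.45]
```

```bash
python3 -m creep '[[0,0,0.2,0,0.3],[0,0,0.2,0,0.3],[0,0,0.04,0,0.3],[0,0,0,0,0.3]]'
python3 -m creep '[[0,0,0,0,0.65],[0,0,0,0,0.7],[0,0,0,0,0.75],[0,0,-0.5,0,0.75],[0,0,-0.8,0,0.8],[0,0,-0.8,0,1],[0,0,-0.8,0,1],[0,0,-0.8,0,1],[0.8,-0.6,0,0,1],[0.8,-0.6,0,0,1],[0,0,0,0,1]]'
python3 - <<'E'
from h import *
im=shot('wrist');W=pts(im);h=W[...,2]
near=(W[...,0]>.36)&(W[...,0]<.6)&(W[...,1]>.2)&(W[...,1]<.45)
comps((h>.025)&(h<.06)&near,W,'flange',300);comps(masks(im)['orange']&near,W,'or',60)
im=shot('top');W=pts(im);h=W[...,2]
cv2.imwrite('pics/c2.png',cv2.resize(im['pixels'][190:320,180:440],None,fx=3,fy=3,interpolation=cv2.INTER_CUBIC))
for k in('orange','white'): comps(masks(im)[k]&(h<.1)&(W[...,1]<.5)&(W[...,0]>.35),W,k,10)
plan()
E
```

```text
clock: 38.02
position: [0.5182, 0.365, 0.0224]
ee_rot: [0.308, 3.126, 0.0]
force: [-0.5, 0.1, -0.4]
width: 0.58
gripper_force: 20.0
clock: 39.4
position: [0.4438, 0.3294, 0.1716]
ee_rot: [-0.308, -3.125, -0.002]
force: [0.2, 0.5, -0.2]
width: 1.001
gripper_force: 0.0
flange px [366. 294.] 2581 med [0.5163 0.3662 0.0336] rect mm [518. 366.] [54. 55.] 78.5
orange px [212. 215.] 40 med [0.5606 0.3548 0.0113] rect mm [562. 355.] [23. 19.] 75.4
orange px [266. 216.] 12 med [0.5544 0.1818 0.0388] rect mm [554. 181.] [19.  7.] 20.9
orange px [294. 253.] 15 med [0.4358 0.0913 0.0743] rect mm [435.  91.] [19.  6.] 2.5
orange px [330. 270.] 51 med [ 0.392  -0.0185  0.0064] rect mm [392. -17.] [20. 22.] 0.9
orange px [435. 279.] 44 med [ 0.3679 -0.3454  0.007 ] rect mm [ 369. -347.] [18. 24.] 35.5
white px [267.   2.] 119 med [ 2.3529  0.3873 -1.4503] rect mm [2349.  388.] [222.  57.] 88.4
white px [341.   2.] 501 med [ 2.3547 -0.1248 -1.4488] rect mm [2349. -111.] [ 79. 689.] 0.3
white px [467.   3.] 60 med [ 2.3629 -0.9807 -1.4462] rect mm [2368. -987.] [ 48. 145.] 46.3
white px [510.   3.] 5
[... 2632 characters left out ...]
6.] [60.  6.] 8.4
white px [328. 257.] 248 med [ 0.4301 -0.0131  0.0303] rect mm [432. -13.] [60. 55.] 7.1
white px [540. 256.] 19 med [ 0.4442 -0.6795  0.0072] rect mm [ 445. -680.] [ 9. 21.] 7.6
white px [582. 262.] 19 med [ 0.4198 -0.7785  0.061 ] rect mm [ 421. -778.] [25.  7.] 3.5
white px [555. 284.] 34 med [ 0.3554 -0.707   0.032 ] rect mm [ 358. -707.] [12. 39.] 2.8
white px [527. 284.] 24 med [ 0.3556 -0.6337  0.0073] rect mm [ 356. -635.] [ 7. 35.] 1.1
white px [492. 284.] 40 med [ 0.3529 -0.5223  0.0077] rect mm [ 353. -523.] [ 4. 64.] 0.3
pos [0.4465 0.3309 0.1717] yang 78.8 shift [0. 0. 0.] turn 0 alt 0 j7 0.95 F [0.6 0.  0.3] t 39.5 w 1.005
  shift in axes after turn [0. 0. 0.]
```

View pics/c2.png

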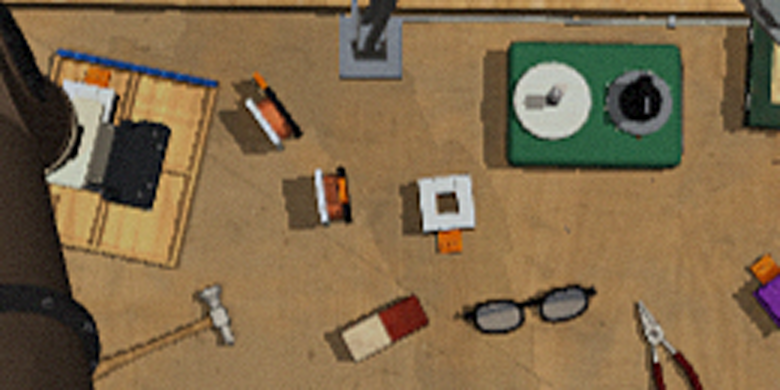

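```bash
python3 -c "
from h import *
plan(.42,-.0125,.172,97)"
```

```text
pos [0.4465 0.3309 0.1717] yang 78.8 shift [-1.02 -8.55 -0.02] turn -4.56 alt 40.44 j7 0.95 F [0.6 0.  0.3] t 39.5 w 1.005
  shift in axes after turn [ 1.7  -8.44 -0.02]
```

```bash
python3 -m creep '[[-0.1,-0.85,0,0,1],[-0.1,-0.85,0,0,1],[-0.1,-0.85,0,0,1],[-0.1,-0.85,0,0,1],[-0.1,-0.85,0,0,1],[-0.1,-0.85,0,0,1],[-0.1,-0.85,0,0,1],[-0.1,-0.85,0,0,1],[-0.1,-0.85,0,0,1],[-0.1,-0.85,0,0,1],[0,0,0,0,1]]'
python3 -m creep '[[0,0,0,-1,1],[0,0,0,-1,1],[0,0,0,-1,1],[0,0,0,-1,1],[0,0,0,-0.5,1],[0,0,0,0,1]]'
python3 - <<'E'
from h import *
im=shot('wrist');W=pts(im);h=W[...,2]
near=np.hypot(W[...,0]-.43,W[...,1]+.012)<.06
comps((h>.022)&(h<.06)&near,W,'flange',300);comps(masks(im)['orange']&near,W,'or',60)
plan(.430,-.0125,.016,97)
E
```

```text
clock: 40.88
position: [0.4201, -0.0136, 0.1712]
ee_rot: [0.316, 3.124, -0.001]
force: [-0.3, 0.4, 0.0]
width: 1.0
gripper_force: 0.0
clock: 41.62
position: [0.4195, -0.0106, 0.1705]
ee_rot: [-0.184, 3.136, -0.0]
force: [0.0, -0.1, -0.3]
width: 1.001
gripper_force: 0.0
flange px [313. 235.] 2873 med [ 0.4249 -0.0106  0.0296] rect mm [427. -10.] [55. 54.] 6.8
pos [ 0.4193 -0.0107  0.1705] yang 96.7 shift [-0.26 -0.08  3.86] turn -0.08 alt 44.92 j7 1.79 F [-0.8  0.6  0.1] t 41.675 w 1.0
  shift in axes after turn [-0.26 -0.08  3.86]
```

```bash
python3 -m creep '[[-0.24,-0.03,0.6,0,1],[0,0,0.8,0,1],[0,0,0.8,0,1],[0,0,0.8,0,1],[0,0,0.6,0,1],[0,0,0.25,0,1],[0,0,0,0,0.3],[0,0,0,0,0.3],[0,0,0,0,0.3],[0,0,0,0,0.3],[0,0,0,0,0.3]]' 20
python3 -m creep '[[0,0,-0.4,0,0.3],[0,0,-0.8,0,0.3],[0,0,-0.8,0,0.3],[0,0,-0.8,1,0.3],[0,0,-0.6,1,0.3],[0,0,0,1,0.3],[0,0,0,1,0.3],[0,0,0,1,0.3],[0,0,0,1,0.3],[0,0,0,1,0.3],[0,0,0,1,0.3]]'
python3 -c "
from h import *
plan(.4241,.3835,.13,79)"
```

```text
clock: 43.05
position: [0.4289, -0.0108, 0.0167]
ee_rot: [-0.185, 3.135, 0.0]
force: [-0.8, 0.2, 6.4]
width: 0.583
gripper_force: 20.0
clock: 44.42
position: [0.4282, -0.0109, 0.1522]
ee_rot: [-0.69, -3.064, -0.0]
force: [0.0, 0.0, -1.3]
width: 0.584
gripper_force: 20.0
pos [ 0.4282 -0.0109  0.1522] yang 64.6 shift [4.32 8.86 0.56] turn -3.6 alt 41.4 j7 1.38 F [ 0.   0.  -1.3] t 44.425 w 0.584
  shift in axes after turn [1.98 9.66 0.56]
```

Turn the remaining 41.4 units.

```bash
python3 -m creep '[[0,0,0,1,0.3],[0,0,0,1,0.3],[0,0,0,1,0.3],[0,0,0,1,0.3],[0,0,0,1,0.3],[0,0,0,1,0.3],[0,0,0,1,0.3],[0,0,0,1,0.3],[0,0,0,1,0.3],[0,0,0,1,0.3],[0,0,0,1,0.3],[0,0,0,1,0.3]]' >/dev/null
python3 -m creep '[[0,0,0,1,0.3],[0,0,0,1,0.3],[0,0,0,1,0.3],[0,0,0,1,0.3],[0,0,0,1,0.3],[0,0,0,1,0.3],[0,0,0,1,0.3],[0,0,0,1,0.3],[0,0,0,1,0.3],[0,0,0,1,0.3],[0,0,0,1,0.3],[0,0,0,1,0.3]]' >/dev/null
python3 -m creep '[[0,0,0,1,0.3],[0,0,0,1,0.3],[0,0,0,1,0.3],[0,0,0,1,0.3],[0,0,0,1,0.3],[0,0,0,1,0.3],[0,0,0,1,0.3],[0,0,0,1,0.3],[0,0,0,1,0.3],[0,0,0,1,0.3],[0,0,0,1,0.3],[0,0,0,1,0.3]]' >/dev/null
python3 -m creep '[[0,0,0,1,0.3],[0,0,0,1,0.3],[0,0,0,1,0.3],[0,0,0,1,0.3],[0,0,0,1,0.3],[0,0,0,0.4,0.3],[0,0,0,0,0.3]]'
python3 -c "
from h import *
plan(.4241,.3835,.13,79)"
```

```text
clock: 49.8
position: [0.4284, -0.0109, 0.1523]
ee_rot: [-3.127, 0.296, 0.0]
force: [-0.1, 0.1, -0.7]
width: 0.58
gripper_force: 20.0
pos [ 0.4284 -0.0109  0.1523] yang -100.8 shift [-1.95 -9.66  0.56] turn 0.05 alt -44.95 j7 -1.18 F [-0.1  0.1 -0.7] t 49.8 w 0.58
  shift in axes after turn [-1.99 -9.66  0.56]
```

```bash
python3 -m creep '[[-0.163,-0.805,0,0,0.3],[-0.163,-0.805,0,0,0.3],[-0.163,-0.805,0,0,0.3],[-0.163,-0.805,0,0,0.3],[-0.163,-0.805,0,0,0.3],[-0.163,-0.805,0,0,0.3],[-0.163,-0.805,0,0,0.3],[-0.163,-0.805,0,0,0.3],[-0.163,-0.805,0,0,0.3],[-0.163,-0.805,0,0,0.3],[-0.163,-0.805,0,0,0.3],[-0.163,-0.805,0,0,0.3]]'
python3 -m creep '[[0,0,0.8,0,0.3],[0,0,0.8,0,0.3],[0,0,0.8,0,0.3],[0,0,0.3,0,0.3],[0,0,0,0,0.3]]'
python3 -c "
from h import *
plan(.4241,.3835,.0215,79)"
```

```text
clock: 51.3
position: [0.4242, 0.3845, 0.1521]
ee_rot: [3.127, -0.294, -0.0]
force: [1.1, 0.1, -0.6]
width: 0.584
gripper_force: 20.0
clock: 51.92
position: [0.4244, 0.3831, 0.0441]
ee_rot: [3.127, -0.296, -0.001]
force: [-0.3, -0.3, -1.8]
width: 0.583
gripper_force: 20.0
pos [0.4244 0.3831 0.0441] yang -100.8 shift [-0.01 -0.01  0.57] turn 0.04 alt -44.96 j7 -1.74 F [-0.3 -0.3 -1.8] t 51.925 w 0.583
  shift in axes after turn [-0.01 -0.01  0.57]
```

```bash
python3 -m creep '[[0,0,0.25,0,0.3],[0,0,0.2,0,0.3],[0,0,0.1,0,0.3],[0,0,0,0,0.3],[0,0,0,0,0.65],[0,0,0,0,0.7],[0,0,0,0,0.75],[0,0,-0.5,0,0.75],[0,0,-0.8,0,0.8],[0,0,-0.8,0,1],[0,0,-0.8,0,1],[0,0,-0.8,0,1]]'
python3 -m creep '[[0,0.8,0,0,1],[0,0.8,0,0,1],[0,0.8,0,0,1],[0,0.8,0,0,1],[0,0,0,0,1]]'
python3 - <<'E'
from h import *
im=shot('wrist','w4');W=pts(im);h=W[...,2]
near=(W[...,0]>.3)&(W[...,0]<.6)&(W[...,1]>0)&(W[...,1]<.45)
comps((h>.025)&(h<.1)&near,W,'up',300)
for k in('orange','white','dark'):comps(masks(im)[k]&near,W,k,60)
plan()
E
```

```text
clock: 53.42
position: [0.4247, 0.3829, 0.1728]
ee_rot: [-3.127, 0.298, -0.001]
force: [-0.3, 0.0, 0.5]
width: 0.992
gripper_force: 0.0
clock: 54.05
position: [0.4002, 0.2553, 0.1715]
ee_rot: [-3.125, 0.303, 0.001]
force: [0.3, 1.3, -0.4]
width: 1.001
gripper_force: 0.0
up px [395.  65.] 3920 med [0.5159 0.1724 0.0491] rect mm [522. 176.] [76. 31.] 36.7
up px [160. 116.] 4008 med [0.52   0.3646 0.0337] rect mm [519. 365.] [55. 53.] 78.8
up px [491. 159.] 3747 med [0.4353 0.1026 0.051 ] rect mm [432. 106.] [54. 31.] 9.1
up px [174. 227.] 3117 med [0.4263 0.3826 0.0337] rect mm [425. 384.] [55. 54.] 79.5
up px [552. 272.] 1091 med [0.31   0.0366 0.0258] rect mm [304.  46.] [31. 72.] 27.0
white px [390.  81.] 693 med [0.5065 0.1788 0.0535] rect mm [506. 178.] [54.  7.] 37.1
white px [380.  90.] 147 med [0.5052 0.1787 0.0155] rect mm [505. 179.] [22.  5.] 38.9
white px [159. 116.] 3856 med [0.5199 0.3654 0.0338] rect mm [519. 373.] [69. 55.] 79.1
white px [478. 165.] 583 med [0.4315 0.1174 0.0534] rect mm [420. 112.] [77. 21.] 26.2
white px [459. 164.] 167 med [0.4301 0.1172 0.0155] rect
[... 510 characters left out ...]
099] rect mm [521. 377.] [ 3. 19.] 76.7
dark px [497. 151.] 796 med [0.4484 0.098  0.0497] rect mm [434.  98.] [54. 14.] 9.6
dark px [207. 220.] 367 med [0.4227 0.3595 0.0106] rect mm [421. 360.] [14. 54.] 89.0
dark px [175. 228.] 81 med [0.4215 0.3947 0.0104] rect mm [420. 393.] [22.  9.] 22.7
dark px [338. 390.] 60872 med [0.4227 0.2344 0.271 ] rect mm [402. 256.] [156.  71.] 78.9
dark px [198. 361.] 170 med [0.4023 0.3025 0.217 ] rect mm [403. 303.] [3. 8.] 79.7
dark px [433. 361.] 174 med [0.3842 0.2116 0.2164] rect mm [385. 211.] [3. 8.] 81.8
pos [0.4005 0.257  0.1714] yang -101.0 shift [0. 0. 0.] turn 0 alt 0 j7 -1.77 F [0.  1.  0.1] t 54.1 w 1.002
  shift in axes after turn [0. 0. 0.]
```

View pics/w4.png

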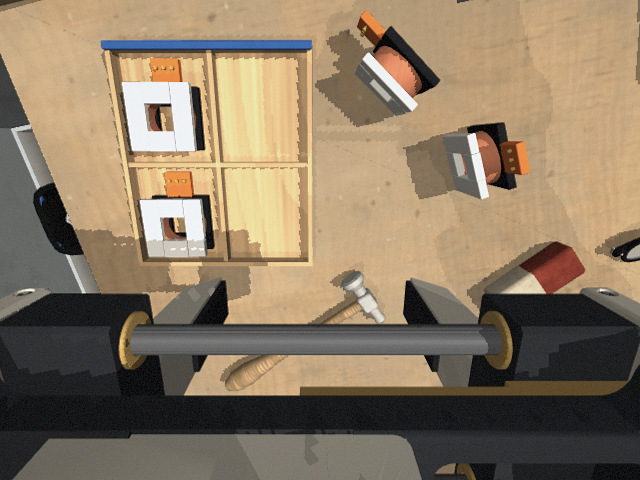

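```bash
python3 -c "
from h import *
plan(.4305,.121,.066,-81)"
```

```text
pos [0.4005 0.257  0.1714] yang -101.0 shift [1.38 3.2  2.63] turn -4.99 alt 40.01 j7 -1.77 F [0.  1.  0.1] t 54.1 w 1.002
  shift in axes after turn [0.21 3.48 2.63]
```

```bash
python3 -m creep '[[0.35,0.8,0,0,0],[0.35,0.8,0,0,0],[0.35,0.8,0,0,0],[0.33,0.8,0,0,0],[0,0,0,-1,0],[0,0,0,-1,0],[0,0,0.4,-1,0],[0,0,0.6,-1,0],[0,0,0.6,-1,0],[0,0,0.6,0,0],[0,0,0.4,0,0],[0,0,0,0,0]]'
python3 -c "
from h import *
plan(.4305,.121,.066,-81)"
python3 -m creep '[[0,0.1,0,0,0],[0,0.15,0,0,0],[0,0.15,0,0,0],[0,0.15,0,0,0],[0,0.15,0,0,0],[0,0.15,0,0,0],[0,0.15,0,0,0],[0,0.15,0,0,0],[0,0.15,0,0,0],[0,0,0,0,0]]'
python3 - <<'E'
from h import *
im=shot('side','s1')
cv2.imwrite('pics/s1c.png',cv2.resize(im['pixels'][200:340,220:400],None,fx=3,fy=3))
plan()
E
```

```text
clock: 55.6
position: [0.4306, 0.1217, 0.0659]
ee_rot: [3.131, 0.251, -0.002]
force: [-0.1, -0.3, 0.2]
width: 0.004
gripper_force: 0.0
pos [0.4306 0.1217 0.0659] yang -80.8 shift [-0.01  0.02 -0.  ] turn 0.04 alt -44.96 j7 -1.1 F [-0.1 -0.3  0.2] t 55.6 w 0.004
  shift in axes after turn [-0.01  0.02 -0.  ]
clock: 56.85
position: [0.4389, 0.0696, 0.0664]
ee_rot: [3.132, 0.249, 0.0]
force: [0.0, -0.3, -0.2]
width: 0.006
gripper_force: 0.0
pos [0.4388 0.07   0.0663] yang -80.9 shift [0. 0. 0.] turn 0 alt 0 j7 -0.99 F [ 0.4 -0.5  0.1] t 56.9 w 0.007
  shift in axes after turn [0. 0. 0.]
```

View pics/s1c.png

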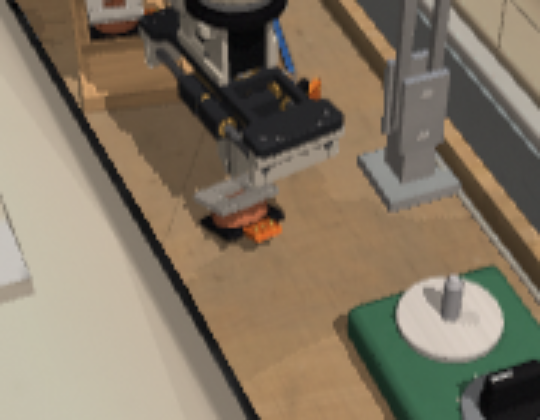

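```bash
python3 -m creep '[[0,0,-0.6,0,1],[0,0,-0.8,0,1],[0,0,-0.8,0,1],[0,0,-0.3,0,1],[0,0,0,0,1]]'
python3 - <<'E'
from h import *
im=shot('wrist');W=pts(im);h=W[...,2]
near=np.hypot(W[...,0]-.44,W[...,1]-.06)<.08
comps((h>.02)&(h<.1)&near,W,'up',300)
for k in('orange','white'):comps(masks(im)[k]&near,W,k,60)
plan(.440,.062,.016,-81)
E
```

```text
clock: 57.52
position: [0.439, 0.0708, 0.1664]
ee_rot: [-3.131, -0.252, -0.001]
force: [0.4, 0.1, 0.2]
width: 0.5
gripper_force: 0.0
up px [326. 228.] 2956 med [0.4413 0.0623 0.0295] rect mm [440.  62.] [54. 54.] 9.2
white px [326. 229.] 2914 med [0.4404 0.0626 0.0295] rect mm [434.  61.] [65. 59.] 9.1
pos [0.4385 0.0706 0.1659] yang -80.8 shift [0.   0.22 3.75] turn 0.05 alt -44.95 j7 -1.19 F [-0.4  0.2 -0.5] t 57.575 w 0.545
  shift in axes after turn [0.   0.22 3.75]
```

```bash
python3 -m creep '[[0,0.22,0.3,0,1],[0,0,0.6,0,1],[0,0,0.8,0,1],[0,0,0.8,0,1],[0,0,0.7,0,1],[0,0,0.4,0,1],[0,0,0.15,0,1],[0,0,0,0,0.3],[0,0,0,0,0.3],[0,0,0,0,0.3],[0,0,0,0,0.3]]' 20
python3 -m creep '[[0,0,-0.4,0,0.3],[0,0,-0.8,0,0.3],[0,0,-0.8,0,0.3],[0,0,-0.8,0,0.3],[0,0,0,0,0.3]]'
python3 -c "
from h import *
plan(.47,.2827,.13);plan(.5023,.2827,.13,-11)"
```

```text
clock: 58.95
position: [0.4404, 0.0617, 0.0167]
ee_rot: [-3.131, -0.251, -0.001]
force: [-0.3, -0.7, 0.3]
width: 0.612
gripper_force: 0.0
clock: 59.58
position: [0.4414, 0.0619, 0.1299]
ee_rot: [-3.13, -0.251, -0.005]
force: [-0.0, 0.3, -1.7]
width: 0.586
gripper_force: 20.0
pos [0.4414 0.0619 0.1299] yang -80.8 shift [ 1.59 -5.34  0.01] turn 0 alt 0 j7 -1.1 F [-0.   0.3 -1.7] t 59.575 w 0.586
  shift in axes after turn [ 1.59 -5.34  0.01]
pos [0.4414 0.0619 0.1299] yang -80.8 shift [ 2.38 -5.21  0.01] turn -17.45 alt 27.55 j7 -1.1 F [-0.   0.3 -1.7] t 59.575 w 0.586
  shift in axes after turn [5.71 0.44 0.01]
```

```bash
python3 -m creep '[[0.34,-0.745,0,0,0.3],[0.34,-0.745,0,0,0.3],[0.34,-0.745,0,0,0.3],[0.34,-0.745,0,0,0.3],[0.34,-0.745,0,0,0.3],[0.34,-0.745,0,0,0.3],[0.34,-0.745,0,0,0.3],[0,0,0,0,0.3]]' >/dev/null
python3 -m creep '[[0,0,0,-1,0.3],[0,0,0,-1,0.3],[0,0,0,-1,0.3],[0,0,0,-1,0.3],[0,0,0,-1,0.3],[0,0,0,-1,0.3],[0,0,0,-1,0.3],[0,0,0,-1,0.3],[0,0,0,-1,0.3],[0,0,0,-1,0.3],[0,0,0,-1,0.3],[0,0,0,-1,0.3]]' >/dev/null
python3 -m creep '[[0,0,0,-1,0.3],[0,0,0,-1,0.3],[0,0,0,-1,0.3],[0,0,0,-1,0.3],[0,0,0,-1,0.3],[0,0,0,-0.45,0.3],[0,0,0.8,0,0.3],[0,0,0.8,0,0.3],[0,0,0.4,0,0.3],[0,0,0,0,0.3]]'
python3 -c "
from h import *
plan(.5023,.2827,.022,-11)"
```

```text
clock: 63.32
position: [0.5004, 0.2818, 0.0474]
ee_rot: [-2.426, -1.996, 0.004]
force: [0.0, -0.7, -1.4]
width: 0.585
gripper_force: 20.0
pos [0.5004 0.2818 0.0474] yang -11.1 shift [0.03 0.04 0.64] turn -0.02 alt 44.98 j7 -0.36 F [ 0.  -0.7 -1.4] t 63.325 w 0.585
  shift in axes after turn [0.03 0.04 0.64]
```

```bash
python3 -m creep '[[0.03,0.04,0.25,0,0.3],[0,0,0.25,0,0.3],[0,0,0.13,0,0.3],[0,0,0,0,0.3],[0,0,0,0,0.65],[0,0,0,0,0.7],[0,0,0,0,0.75],[0,0,-0.5,0,0.75],[0,0,-0.8,0,0.8],[0,0,-0.8,0,1],[0,0,-0.8,0,1],[0,0,-0.8,0,1]]'
python3 - <<'E'
from h import *
im=shot('wrist');W=pts(im);h=W[...,2]
near=(W[...,0]>.3)&(W[...,0]<.6)&(W[...,1]>0.1)&(W[...,1]<.45)
comps((h>.025)&(h<.1)&near,W,'up',300)
plan(.5,.19,.17,-143);plan(.5,.19,.17,-53)
E
```

```text
clock: 64.82
position: [0.5027, 0.2833, 0.1723]
ee_rot: [-2.425, -1.997, -0.0]
force: [0.5, 1.1, -0.1]
width: 0.995
gripper_force: 0.0
up px [30. 94.] 3374 med [0.317  0.4325 0.0617] rect mm [314. 432.] [41.  9.] 57.5
up px [203. 132.] 3806 med [0.4251 0.3856 0.0336] rect mm [425. 384.] [54. 55.] 79.2
up px [317. 132.] 3635 med [0.5192 0.3677 0.0336] rect mm [519. 366.] [54. 54.] 78.9
up px [316. 227.] 2903 med [0.5024 0.286  0.0335] rect mm [502. 285.] [54. 54.] 78.8
up px [368. 316.] 574 med [0.5347 0.1895 0.0361] rect mm [536. 186.] [19. 48.] 79.2
pos [0.5048 0.2839 0.1762] yang -11.1 shift [-2.33  0.33  0.15] turn -12.02 alt 32.98 j7 -0.47 F [3.  1.4 2.5] t 64.875 w 0.997
  shift in axes after turn [-1.8  -1.51  0.15]
pos [0.5048 0.2839 0.1762] yang -11.1 shift [-2.33  0.33  0.15] turn 10.48 alt -34.52 j7 -0.47 F [3.  1.4 2.5] t 64.875 w 0.997
  shift in axes after turn [-1.51  1.8   0.15]
```

```bash
python3 -m creep '[[0,0,0,-1,0],[0,0,0,-1,0],[0,0,0,-1,0],[0,0,0,-1,0],[0,0,0,-1,0],[0,0,0,-1,0],[0,0,0,-1,0],[0,0,0,-1,0],[0,0,0,-1,0],[0,0,0,-1,0],[0,0,0,-1,0],[0,0,0,-1,0]]' >/dev/null
python3 -c "
from h import *
plan(.494,.195,.048,37)"
```

```text
pos [0.5028 0.2833 0.1711] yang 37.1 shift [-1.63 -1.51  3.08] turn 0.02 alt -44.98 j7 0.26 F [0.1 0.3 0.2] t 66.375 w 0.005
  shift in axes after turn [-1.63 -1.5   3.08]
```

```bash
python3 -m creep '[[-0.54,-0.5,0,0,0],[-0.54,-0.5,0,0,0],[-0.55,-0.5,0,0,0],[0,0,0.7,0,0],[0,0,0.8,0,0],[0,0,0.8,0,0],[0,0,0.6,0,0],[0,0,0.18,0,0],[0,0,0,0,0]]'
python3 -m creep '[[-0.15,0,0,0,0],[-0.15,0,0,0,0],[-0.1,0,0,0,0],[0,0,0,0,0]]'
python3 -c "
from h import *
plan()"
```

```text
clock: 67.5
position: [0.4941, 0.1951, 0.048]
ee_rot: [-1.403, -2.811, 0.0]
force: [0.2, -0.1, 0.3]
width: 0.007
gripper_force: 0.0
clock: 68.0
position: [0.5041, 0.182, 0.0482]
ee_rot: [1.404, 2.81, 0.001]
force: [-0.4, 0.8, -0.0]
width: 0.006
gripper_force: 0.1
pos [0.5041 0.182  0.0482] yang 36.9 shift [0. 0. 0.] turn 0 alt 0 j7 0.5 F [-0.4  0.8 -0. ] t 68.0 w 0.006
  shift in axes after turn [0. 0. 0.]
```

Run:
```python
from h import *
for n in('top','side'):
    im=shot(n);W=pts(im);h=W[...,2]
    near=np.hypot(W[...,0]-.525,W[...,1]-.155)<.07
    for k in('orange','dark'):comps(masks(im)[k]&near&(h>0.003)&(h<.09),W,n+k,8)
    if n=='side':cv2.imwrite('pics/s2c.png',cv2.resize(im['pixels'][180:320,240:420],None,fx=3,fy=3))
```

```text
topdark px [280. 231.] 10 med [0.5061 0.1362 0.0529] rect mm [507. 136.] [6. 6.] 45.8
sidedark px [318. 240.] 152 med [0.5187 0.1442 0.0316] rect mm [522. 150.] [55. 15.] 35.2
```

View pics/s2c.png

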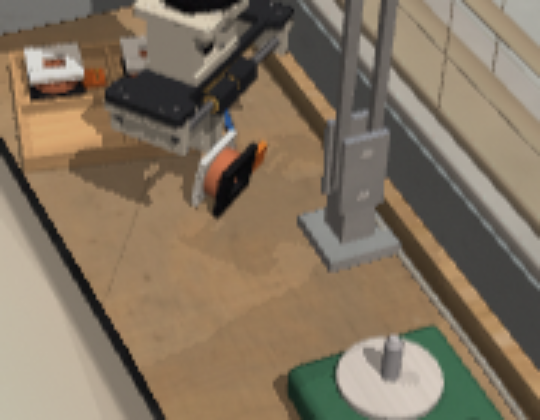

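```bash
cat > tilt.py <<'E'
from h import *
im=shot('side');W=pts(im);h=W[...,2]
m=masks(im)['dark']&(np.hypot(W[...,0]-.525,W[...,1]-.14)<.07)&(h>.003)&(h<.075)
n,l,s,c=cv2.connectedComponentsWithStats(m.astype(np.uint8));i=1+s[1:,4].argmax();p=W[l==i]
nn=np.linalg.svd(p-p.mean(0))[2][2];print(len(p),'normal',nn.round(2),'elev',np.degrees(np.arcsin(nn[2])).round(),'mean',p.mean(0).round(4),'z',p[:,2].min().round(3),p[:,2].max().round(3))
E
python3 tilt.py
```

```text
148 normal [-0.57  0.8   0.16] elev 9.0 mean [0.5196 0.1472 0.0324] z 0.003 0.056
```

```bash
python3 -m creep '[[-0.15,0,0,0,0],[-0.15,0,0,0,0],[-0.15,0,0,0,0],[-0.15,0,0,0,0],[-0.15,0,0,0,0],[0,0,0,0,0]]'
python3 tilt.py
```

```text
clock: 68.9
position: [0.5221, 0.1578, 0.048]
ee_rot: [1.404, 2.81, -0.0]
force: [0.2, -0.5, 1.6]
width: 0.006
gripper_force: 0.0
71 normal [ 0.01  0.01 -1.  ] elev -89.0 mean [0.5281 0.118  0.0051] z 0.003 0.01
```

Tipped flat. Lift and check.

```bash
python3 -m creep '[[0,0,-0.4,0,0],[0,0,-0.8,0,1],[0,0,-0.8,0,1],[0,0,-0.8,0,1],[0,0,-0.2,0,1],[0,0,0,0,1],[0,0,0,0,1],[0,0,0,0,1]]'
python3 - <<'E'
from h import *
im=shot('wrist');W=pts(im);h=W[...,2]
near=np.hypot(W[...,0]-.535,W[...,1]-.14)<.07
comps((h>.02)&(h<.05)&near,W,'up',300)
for k in('orange','white'):comps(masks(im)[k]&near,W,k,60)
plan(.538,.136,.016,37)
E
```

```text
clock: 69.95
position: [0.5211, 0.1582, 0.167]
ee_rot: [-1.403, -2.81, 0.002]
force: [0.7, 0.0, -0.3]
width: 0.715
gripper_force: 0.0
up px [315. 258.] 2756 med [0.5372 0.1369 0.0295] rect mm [538. 135.] [54. 54.] 36.9
white px [315. 260.] 2676 med [0.5379 0.1359 0.0295] rect mm [542. 129.] [60. 68.] 37.4
white px [319. 306.] 512 med [0.5727 0.0945 0.0147] rect mm [578.  90.] [33. 29.] 0.3
pos [0.5212 0.1582 0.1671] yang 36.9 shift [-0.7   0.01  3.78] turn -0.01 alt 44.99 j7 0.47 F [ 0.7 -0.3 -0.3] t 70.0 w 0.762
  shift in axes after turn [-0.7   0.01  3.78]
```

```bash
python3 -m creep '[[-0.35,0,0,0,1],[-0.35,0,0.6,0,1],[0,0,0.8,0,1],[0,0,0.8,0,1],[0,0,0.8,0,1],[0,0,0.5,0,1],[0,0,0.25,0,1],[0,0,0,0,0.3],[0,0,0,0,0.3],[0,0,0,0,0.3],[0,0,0,0,0.3]]' 20
python3 -m creep '[[0,0,-0.4,0,0.3],[0,0,-0.8,0,0.3],[0,0,-0.8,0,0.3],[0,0,-0.8,0,0.3],[0,0,0,0,0.3]]'
python3 -c "
from h import *
plan(.4081,.301,.13,-11)"
```

```text
clock: 71.38
position: [0.5389, 0.1363, 0.0185]
ee_rot: [1.403, 2.81, 0.001]
force: [-0.3, -0.8, 0.4]
width: 0.617
gripper_force: 0.9
clock: 72.0
position: [0.5402, 0.1364, 0.1332]
ee_rot: [1.402, 2.808, 0.006]
force: [0.7, 0.1, -1.0]
width: 0.583
gripper_force: 20.0
pos [0.5402 0.1364 0.1332] yang 36.9 shift [ 5.27 -0.17  0.07] turn 11.99 alt -33.01 j7 0.55 F [ 0.7  0.1 -1. ] t 72.0 w 0.583
  shift in axes after turn [ 3.41 -4.03  0.07]
```

```bash
python3 -m creep '[[0.75,-0.02,0,0,0.3],[0.75,-0.03,0,0,0.3],[0.75,-0.02,0,0,0.3],[0.75,-0.03,0,0,0.3],[0.75,-0.02,0,0,0.3],[0.75,-0.03,0,0,0.3],[0.76,-0.02,0,0,0.3],[0,0,0,0,0.3]]' >/dev/null
python3 -m creep '[[0,0,0,1,0.3],[0,0,0,1,0.3],[0,0,0,1,0.3],[0,0,0,1,0.3],[0,0,0,1,0.3],[0,0,0,1,0.3],[0,0,0.2,1,0.3],[0,0,0.3,1,0.3],[0,0,0.4,1,0.3],[0,0,0.4,1,0.3],[0,0,0.4,1,0.3],[0,0,0.2,1,0.3]]'
python3 -m creep '[[0,0,0,0,0.3]]' >/dev/null
python3 -c "
from h import *
plan(.4081,.301,.0235,-11)"
```

```text
clock: 74.5
position: [0.4065, 0.2992, 0.0528]
ee_rot: [2.429, 1.992, -0.002]
force: [0.2, 0.6, -0.5]
width: 0.583
gripper_force: 20.0
pos [0.4065 0.2993 0.0531] yang -11.1 shift [0.05 0.03 0.74] turn -0.03 alt 44.97 j7 -0.48 F [-0.1  0.3 -1.9] t 74.625 w 0.585
  shift in axes after turn [0.05 0.03 0.74]
```

```bash
python3 -m creep '[[0.05,0.03,0.3,0,0.3],[0,0,0.3,0,0.3],[0,0,0.14,0,0.3],[0,0,0,0,0.3],[0,0,0,0,0.65],[0,0,0,0,0.7],[0,0,0,0,0.75],[0,0,-0.5,0,0.75],[0,0,-0.8,0,0.8],[0,0,-0.8,0,0.8],[0,0,-0.8,0,0.8],[0,0,-0.8,0,0.8]]'
python3 - <<'E'
from h import *
im=shot('wrist','w5');W=pts(im);h=W[...,2]
near=(W[...,0]>.3)&(W[...,0]<.6)&(W[...,1]>0.1)&(W[...,1]<.45)
comps((h>.025)&(h<.1)&near,W,'up',300);comps(masks(im)['orange']&near,W,'or',60)
im=shot('top');W=pts(im);h=W[...,2]
comps((h>.079)&(h<.1)&(np.hypot(W[...,0]-.53,W[...,1]+.21)<.03),W,'bar',8)
plan()
E
```

```text
clock: 76.12
position: [0.4081, 0.3018, 0.1734]
ee_rot: [-2.425, -1.997, -0.0]
force: [0.5, 0.4, 0.2]
width: 0.8
gripper_force: 0.0
up px [151.  93.] 2804 med [0.3154 0.432  0.0756] rect mm [312. 433.] [24. 34.] 0.1
up px [317. 132.] 3598 med [0.4252 0.3859 0.0336] rect mm [425. 384.] [54. 54.] 80.1
up px [430. 132.] 3740 med [0.5183 0.3677 0.0336] rect mm [519. 366.] [54. 55.] 78.0
up px [420. 227.] 3013 med [0.5023 0.286  0.0335] rect mm [502. 284.] [55. 54.] 78.8
up px [316. 230.] 2850 med [0.4072 0.3019 0.0335] rect mm [407. 301.] [54. 54.] 78.8
bar px [394. 222.] 53 med [ 0.5322 -0.2079  0.0831] rect mm [ 534. -208.] [12. 41.] 88.8
pos [0.4098 0.3029 0.1753] yang -11.1 shift [0. 0. 0.] turn 0 alt 0 j7 -0.62 F [ 0.2 -0.6 -0.2] t 76.225 w 0.8
  shift in axes after turn [0. 0. 0.]
```

View pics/w5.png

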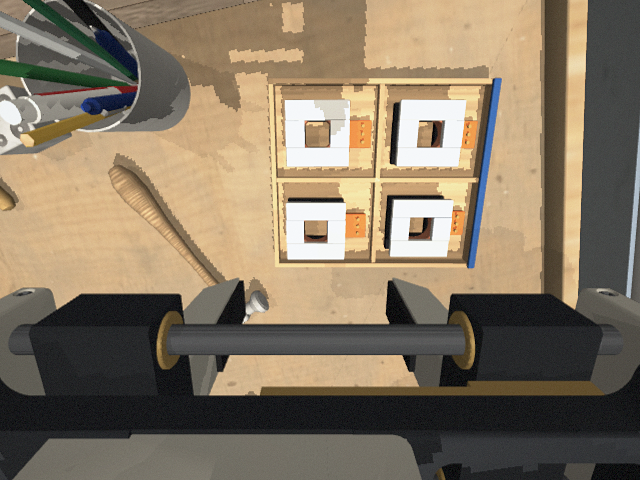

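All four coils lie flat in their cells with their tabs towards the blue edge (the blue edge is at about x=485 px). The dial bar is still at the off stop.

```bash
python3 -c "
from cell import sign_off
print(sign_off())"
```

```text
the job is handed in; nothing more can be done
None
```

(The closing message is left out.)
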